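# Unscrew the sprung cap of an instrument housing and put it in the tray

## Task

Unscrew the round metal cap from the top of the upright instrument housing held in the clamp: it takes nearly one and a half turns anticlockwise, and a spring under it pushes it off, so keep hold of it as it comes free and never force the thread. Then lift it straight off and set it down gently, open side down, in the middle of the one empty place of the grey tray, and let go, leaving the lens units, knobs and spare ring where they are.

Things in the scene. Friction and masses are not known exactly. Their poses are not given: they have to be found in the camera images.
- cap_center (a point): The cap: bare aluminium, round with 24 small flats, 48 mm across, 38 mm high, closed flat top, open underneath, about 50 g. This point is its centre, half-way up; z up along its axis. Grip it across its diameter from above. It has a coarse right-hand thread (several mm per turn, not measured): it rises when turned anticlockwise seen from above, and stays where it is when let go part-way.
- housing: Black cylindrical instrument housing, 41 mm across, upright and fixed in a low clamp (100 x 90 mm, 50 mm high). Origin on the table under the axis, z up. At the start the cap's lower edge is about 117 mm above this point, its top 155 mm. Fingers may reach 5 mm or so below the cap's edge, beside the housing.
- neck_top (a point): Top of the housing's threaded neck, on the axis, hidden in the cap, 143 mm above the table. A spring plunger in it pushes the cap up with 4 N at first, 2 N when it comes free (1.3 to 1.5 turns) and on for 8 mm more: a cap let go there jumps off. Thread play is 0.7 mm up, down and sideways; beyond it every push on the cap loads the thread. Spring and thread forces on the cap may add up to 20 N (8 N at rest).
- tray_place (a point): Middle of the empty place of the grey tray (200 x 290 mm, walls 14 mm high): top of a flat rubber disc, 54 mm across, 7 mm above the table; middle place of the tray's row on its own -x side. z up. The cap stands on it with its centre 19 mm above this point. The five other places, 90 mm from one another (left, right and on the +x side of it), hold lens units.
- lens0_center (a point): A lens unit standing in the tray, black with a glass dome, 42 mm across, 36 mm high; this point is on its axis 15 mm above its foot. Leave alone.
- lens1_center (a point): A lens unit standing in the tray, black with a glass dome, 42 mm across, 36 mm high; this point is on its axis 15 mm above its foot. Leave alone.
- lens2_center (a point): A lens unit standing in the tray, black with a glass dome, 42 mm across, 36 mm high; this point is on its axis 15 mm above its foot. Leave alone.
- lens3_center (a point): A lens unit standing in the tray, black with a glass dome, 42 mm across, 36 mm high; this point is on its axis 15 mm above its foot. Leave alone.
- lens4_center (a point): A lens unit standing in the tray, black with a glass dome, 42 mm across, 36 mm high; this point is on its axis 15 mm above its foot. Leave alone.
- knurled_knob0_center (a point): A loose grey knob, 24 mm across, 18 mm high, on the table by the clamp; point half-way up. Leave alone.
- knurled_knob1_center (a point): A loose grey knob, 24 mm across, 18 mm high, on the table by the clamp; point half-way up. Leave alone.
- spare_ring_center (a point): A loose aluminium ring, 48 mm across, 10 mm high, on the table by the clamp; point half-way up. Leave alone.
Not all that is in view belongs to the job. Of the things shaped like the part that bears cap_center, the aluminium one is meant.

How it is judged:
By the outcome, as a careful person would: the job done as asked, in the order asked, and still so for the second after the job is handed in, with the robot touching nothing.
It also fails if it takes over 72 s, if anything falls off the work surface, if the arm or the gripper's body presses on something with over 40 N, if the wrist force passes 120 N, or if a joint passes its speed limit or range.

## Robot

A 7-joint arm with a two-finger parallel gripper is mounted at the origin on the work surface. World frame = base frame: x ahead of the robot, y to its left, z up, the work surface at z = 0. Lengths are in m, angles in rad, forces in N, time in s.
With the tool pointing down it reaches from about 0.35 to 0.9 m from the base axis. Payload 8.1 kg.
Tool frame: the origin (TCP) lies at the centre of the arm's flange, where the gripper is bolted on; the fingertips stand 178 mm ahead of it and the grasp point (between the pads) lies 159 mm ahead of it; x points along the fingers, z is the direction in which the jaws open and shut, and the axes are right-handed (so a half turn about x gives the same grasp; the last joint's range is limited). The gripper opens to 92 mm and grips with 3 to 60 N. Pads are 19 mm wide; open, the fingers measure 130 mm over their backs; the gripper's body (75 mm by 190 mm) begins 47 mm behind the grasp point.
Start: joints at [1.025, 0.434, 0.025, 1.573, -0.012, 1.134, -0.075], TCP at [0.268, -0.565, 0.405] pointing down, gripper open.
Joint ranges: [-2.62, 2.62], [-0.44, 2.09], [-1.27, 1.32], [0.08, 2.57], [-1.32, 4.46], [0.12, 2], [-2.74, 2.74]. Speed limits (rad/s): [2.22, 2.22, 3.01, 3.01, 3.14, 3.14, 3.14].

## Interface

Orientations are given as a rotation vector (axis times angle).
In Python, from cell import arm, get_image, search_frame, pinpoint gives the robot as it stands.
- The arm moves only by the tool arm_command, never from a script. Its argument "motion" is a list of rows, each a list of 7 numbers: the finger opening in mm, from 0 to 91.8, then the shift along the tool's x, y, z in mm, then the turn, a rotation vector about the tool's x, y, z in degrees. In form: [[fingers, x, y, z, ax, ay, az], ...]. A call has 1 to 5 rows; each row shifts and turns the commanded pose from where the row before left it, along the tool's axes as they then stand; what a row does not reach is not made up. A row lasts 1/8 s, in which the tool goes at most 62.5 mm and 10.7 degrees, less where a joint would pass 70% of its speed; a pose out of reach is approached as far as the arm can. A call with a gripper value outside its range is refused whole. The fingers move at their own pace and stop on an object; "newtons" is the grip in N (left out, the last holds). Time passes only in rows, so rows that do not move let the fingers close. It gives the time, the measured TCP pose, the force and the opening at its end, in the units of the state.
- arm.observe(): the state, without advancing time (a new reading comes with each control period).
- get_image(name): name is "scene" or "side" or "wrist"; returns a dict with "frame" (420x560x3 uint8, red, green, blue), "range_z" (420x560 float32, m along the optical axis (not along the pixel's ray), 0 where there is no reading), "K" (3x3 intrinsics, pixels), "origin" and "rotation" of the camera in the world; the wrist camera has in their place "tool_from_camera" (4x4, takes a point from camera to tool coordinates, whose origin is the TCP and whose axes are the tool frame's). Camera axes: x right, y down, z forward; pixel columns grow to the right and rows downward; lengths in m; the calibration is good to about 2 mm. A picture is of the moment at which its call begins: read the wrist's pose just before it.
- arm.sign_off(): hands the job in, once; it reports no verdict.
Trained networks look in the newest picture that a camera, given by its name, has taken for a name from the list of things; names that differ only in an ending like _2 or _b are one class to them, and where a whole thing is asked for, a point or a joint stands for the part that bears it (a point fixed in the world has none). Each returns a list of dicts, best first, with "p" (0 to 1); they miss things now and then, are a little off and sometimes report something else, mostly with a low value. They report only what shows in the picture. A call takes as long as a camera call. They do not tell look-alikes from the thing itself.
- search_frame(camera, target): "point" ([x, y, z] in m, in world coordinates, good to about 4 mm: the middle of the surface that is visible of it).
- pinpoint(camera, target): "point" ([x, y, z] in m, in world coordinates, good to about 4 mm: a listed point, or the origin of a listed thing).
The state is a dict: "clock": time; "joints": joint angles; "dq": joint speeds; "joint_efforts": joint torques, N m; "position": TCP position; "ee_rot": TCP orientation; "force": force on the tool from outside, world axes, zero at the start; "ft_torque": the same for the moment, N m; "width": opening from 0.0 (shut) to 1.0 (fully open).
Only numpy, scipy, OpenCV 4.12 (cv2) and the standard library are available. Lean on these libraries where they do the work, as an engineer would, in place of code of your own. Each camera call takes 0.05 s, during which the arm holds its last target. There are 200 camera calls.

## Working session

There is one attempt and no reset: what is moved stays moved. The work goes in short steps, Python scripts to look and compute and a tool call to move; the robot and the scene stay as the last step left them, time stands still between calls to the robot, and variables do not carry over. Pictures are saved under pics/ and viewed, about 8 in all and at most 12, crops included, and the job is handed in when it is done.

Besides the shell and the picture viewer there is one more tool, called after "Emit:" as name(argument=value, ...), one argument or row to a line, values as JSON. arm_command: Moves the arm, as the interface text tells. Its arguments: {"type":"object","properties":{"motion":{"type":"array"},"newtons":{"type":"number"}},"required":["motion"]}

```bash
mkdir -p pics
cat > h.py <<'E'
import numpy as np, cv2
from cell import arm, get_image, search_frame, pinpoint
from scipy.spatial.transform import Rotation as R
np.set_printoptions(precision=4,suppress=True)
def save(im,n): cv2.imwrite('pics/'+n,im[...,::-1])
def cam(im,s=None):
    if 'origin' in im: return np.array(im['rotation']),np.array(im['origin'])
    T=np.array(im['tool_from_camera']);Rt=R.from_rotvec(s['ee_rot']).as_matrix()
    return Rt@T[:3,:3],Rt@T[:3,3]+np.array(s['position'])
def cloud(im,s=None):
    Rm,o=cam(im,s);K=np.array(im['K']);z=im['range_z'];v,u=np.indices(z.shape)
    P=np.stack([(u-K[0,2])/K[0,0]*z,(v-K[1,2])/K[1,1]*z,z],-1)
    return P@Rm.T+o
def proj(im,p,s=None):
    Rm,o=cam(im,s);q=Rm.T@(np.array(p)-o);q=np.array(im['K'])@q;return q[:2]/q[2]
E
python3 - <<'E'
from h import *
s=arm.observe();print(s)
print(R.from_rotvec(s['ee_rot']).as_matrix())
ims=[]
for c in ['scene','side']:
    im=get_image(c);ims.append(im['frame'])
    for t in ['cap_center','housing','neck_top','tray_place','lens0_center','spare_ring_center','knurled_knob0_center']:
        for d in pinpoint(c,t)[:6]: print(c,t,np.array(d['point']),round(d['p'],2),proj(im,d['point']).round())
    save(im['frame'],c+'0.png')
E
```

```text
{'clock': 0.0, 'joints': array([ 1.0254,  0.4352,  0.025 ,  1.5741, -0.0116,  1.134 , -0.0751]), 'dq': array([-0.0012, -0.0005, -0.0013, -0.002 , -0.0009,  0.001 ,  0.0008]), 'joint_efforts': array([ -0.0002, -66.7855,   0.9849, -31.4471,  -0.0606,   0.0429,
         0.0002]), 'position': array([ 0.2677, -0.5645,  0.4039]), 'ee_rot': array([ 0.878 ,  1.3881, -0.8768]), 'force': array([-0.622 ,  0.5189, -0.6671]), 'ft_torque': array([ 0.005 , -0.0464,  0.0123]), 'width': 1.0020627759255747}
[[-0.0008  0.9036  0.4284]
 [ 0.0013  0.4284 -0.9036]
 [-1.     -0.0001 -0.0016]]Traceback (most recent call last):
  File "<stdin>", line 8, in <module>
  File "h.py", line 15, in proj
    Rm,o=cam(im,s);q=Rm.T@(np.array(p)-o);q=np.array(im['K'])@q;return q[:2]/q[2]
                                            ~~~~~~~~~~~~~~~~~^~
ValueError: matmul: Input operand 1 does not have enough dimensions (has 0, gufunc core with signature (n?,k),(k,m?)->(n?,m?) requires 1)
```

```bash
sed -i "s/return np.array(im\['rotation'\]),np.array(im\['origin'\])/return R.from_rotvec(im['rotation']).as_matrix(),np.array(im['origin'])/" h.py
python3 - <<'E'
from h import *
for c in ['scene','side']:
    im=get_image(c);print(c,im['origin'],im['rotation'])
    for t in ['cap_center','housing','neck_top','tray_place','lens0_center','spare_ring_center','knurled_knob0_center']:
        for d in pinpoint(c,t)[:6]: print(c,t,np.array(d['point']),round(d['p'],2),proj(im,d['point']).round())
    save(im['frame'],c+'0.png')
a=[cv2.imread(f'pics/{c}0.png') for c in ('scene','side')]
E
```

```text
scene [ 1.5091 -0.1798  0.7737] [-1.7464 -1.4679  0.7479]
scene cap_center [0.4489 0.2937 0.0162] 0.91 [382. 196.]
scene cap_center [0.5083 0.1817 0.1394] 0.88 [351. 170.]
scene cap_center [0.5698 0.2954 0.0189] 0.82 [400. 224.]
scene cap_center [0.5018 0.0706 0.0169] 0.73 [301. 216.]
scene housing [0.506  0.1853 0.0003] 0.89 [347. 218.]
scene tray_place [ 0.5395 -0.2575  0.0056] 0.57 [162. 244.]
scene spare_ring_center [0.6151 0.1718 0.0041] 0.64 [355. 246.]
scene knurled_knob0_center [0.4004 0.1838 0.0063] 0.64 [335. 193.]
side [0.4828 0.7403 0.5336] [-0.0947  2.6918 -1.5527]
side cap_center [0.5681 0.2938 0.0209] 0.69 [242. 346.]
side cap_center [0.5067 0.1827 0.1369] 0.64 [286. 246.]
side cap_center [0.4449 0.2964 0.0189] 0.61 [321. 353.]
side housing [0.5148 0.1787 0.0007] 0.68 [280. 306.]
side tray_place [ 0.5376 -0.2564  0.0063] 0.66 [282. 192.]
side lens0_center [ 0.5641 -0.3466  0.0208] 0.45 [275. 173.]
side spare_ring_center [0.6177 0.1695 0.0009] 0.87 [226. 299.]
side knurled_knob0_center [0.4021 0.1827 0.012 ] 0.52 [343. 306.]
```

View pics/scene0.png

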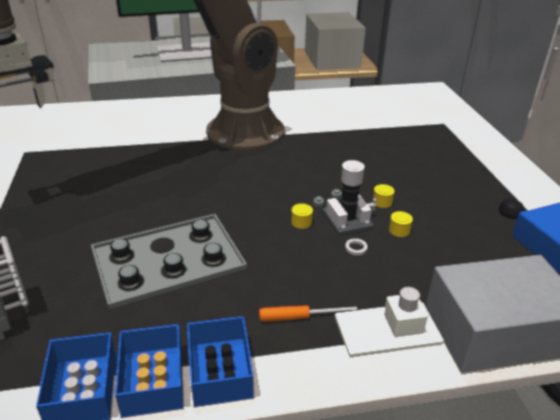

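View pics/side0.png

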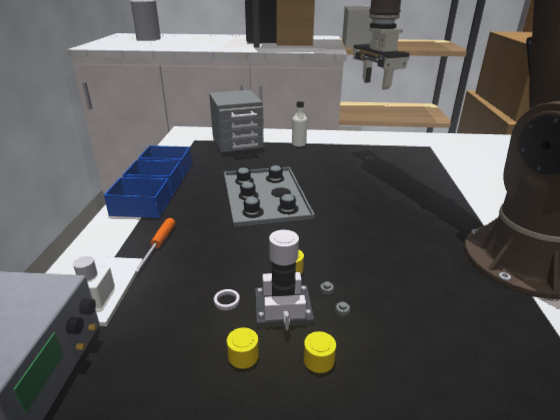

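The target is the aluminium cap on the housing, at scene (352,172) and side (285,246), which pinpoints to about (0.508, 0.182, 0.137). Three yellow caps of the same shape stand on the table at scene (302,216), (384,196) and (401,224); they are the wrong colour and not on the housing. The empty tray place is at scene (162,244), about (0.538, -0.257). I'll move over the housing now and confirm in a close wrist crop.

Emit:
arm_command(
  motion=[
    [91.8, 0, 41, -44, 0, 0, 0],
    [91.8, 0, 41, -44, 0, 0, 0],
    [91.8, 0, 41, -44, 0, 0, 0],
    [91.8, 0, 41, -44, 0, 0, 0],
    [91.8, 0, 41, -44, 0, 0, 0],
  ],
  newtons=20,
)

```text
clock: 1.52
position: [0.3591, -0.2762, 0.405]
ee_rot: [0.877, 1.386, -0.877]
force: [1.4, 0.0, -0.1]
width: 1.001
```

Emit:
arm_command(
  motion=[
    [91.8, 0, 41, -44, 0, 0, 0],
    [91.8, 0, 41, -44, 0, 0, 0],
    [91.8, 0, 41, -44, 0, 0, 0],
    [91.8, 0, 41, -44, 0, 0, 0],
    [91.8, 0, 0, 0, 0, 0, 0],
  ],
)

```text
clock: 2.15
position: [0.4325, -0.0444, 0.4052]
ee_rot: [0.873, 1.389, -0.869]
force: [-0.2, -1.3, 0.1]
width: 0.999
```

Run:
```python
from h import *
s=arm.observe();print(s['clock'],s['position'],s['joints'],s['force'])
M=R.from_rotvec(s['ee_rot']).as_matrix();print(M)
print('need tool',M.T@(np.array([.5075,.182,.404])-s['position'])*1e3)
im=get_image('wrist');print(im['tool_from_camera']);save(im['frame'],'w1.png')
for d in pinpoint('wrist','cap_center'):print(d)
```

```text
2.15 [ 0.4325 -0.0444  0.4052] [ 0.2774  0.1477 -0.3327  1.9864  0.055   1.0145 -1.201 ] [-0.1536 -1.3064  0.0938]
[[ 0.0016  0.9002  0.4355]
 [ 0.0015  0.4355 -0.9002]
 [-1.      0.002  -0.0007]]
need tool [   1.6284  166.1343 -171.1584]
[[-0.0005 -0.3067  0.9518  0.02  ]
 [ 0.0008 -0.9518 -0.3067  0.0832]
 [ 1.      0.0007  0.0007  0.0008]
 [ 0.      0.      0.      1.    ]]
{'point': [0.5025, 0.07, 0.0184], 'p': 0.56}
```

Emit:
arm_command(
  motion=[
    [91.8, 0, 41, -43, 0, 0, 0],
    [91.8, 0, 41, -43, 0, 0, 0],
    [91.8, 0, 41, -43, 0, 0, 0],
    [91.8, 0, 41, -43, 0, 0, 0],
    [91.8, 0, 0, 0, 10, 0, 0],
  ],
)

```text
clock: 2.88
position: [0.5068, 0.1796, 0.4044]
ee_rot: [1.011, 1.326, -1.008]
force: [-0.3, -0.9, 0.2]
width: 1.0
```

Emit:
arm_command(
  motion=[
    [91.8, 0, 0, 0, 10, 0, 0],
    [91.8, 0, 0, 0, 10, 0, 0],
    [91.8, 0, 0, 0, 0, 0, 0],
    [91.8, 0, 0, 0, 0, 0, 0],
  ],
)

```text
clock: 3.38
position: [0.5063, 0.1758, 0.4047]
ee_rot: [1.266, 1.171, -1.267]
force: [0.4, 0.2, -0.3]
width: 0.999
```

```bash
cat > look.py <<'E'
from h import *
def cap(name,zlo=0.13,zhi=.19,xy=(.508,.182)):
    s=arm.observe();print(s['clock'],s['position'],'j7',s['joints'][6],s['joints'],s['force'])
    M=R.from_rotvec(s['ee_rot']).as_matrix();print(M)
    im=get_image('wrist');save(im['frame'],name)
    P=cloud(im,s);m=(im['range_z']>0)&(P[...,2]>zlo)&(P[...,2]<zhi)&(np.hypot(P[...,0]-xy[0],P[...,1]-xy[1])<.045)
    Q=P[m];zt=np.percentile(Q[:,2],90);T=Q[abs(Q[:,2]-np.median(Q[Q[:,2]>zt-.004][:,2]))<.003]
    v,u=np.nonzero(m);print('n',m.sum(),'top z',np.median(T[:,2]),'px',u.min(),u.max(),v.min(),v.max())
    (c,r)=cv2.minEnclosingCircle(T[:,:2].astype(np.float32)*1000);print('circle',c,r,'mean',T[:,:2].mean(0))
    lo,hi=np.percentile(T[:,:2],1,0),np.percentile(T[:,:2],99,0);print('box',lo,hi,(lo+hi)/2)
    return s,M,im
if __name__=='__main__':
    s,M,im=cap('w2.png')
    for d in pinpoint('wrist','cap_center')[:2]:print(d)
E
python3 look.py
```

```text
3.375 [0.5063 0.1758 0.4047] j7 -2.2005281315411884 [-0.1709  0.3172 -0.3394  1.7682  0.1188  1.0763 -2.2005] [ 0.4371  0.2361 -0.3301]
[[ 0.      0.9969 -0.0784]
 [-0.0005 -0.0784 -0.9969]
 [-1.      0.0001  0.0005]]
n 3523 top z 0.15546686627796055 px 237 301 179 247
circle (509.43377685546875, 181.82269287109375) 24.478612899780273 mean [0.5105 0.1818]
box [0.4871 0.1594] [0.5326 0.2045] [0.5099 0.1819]
{'point': [0.5066, 0.1829, 0.1373], 'p': 0.68}
{'point': [0.5019, 0.0695, 0.0195], 'p': 0.66}
```

View pics/w2.png

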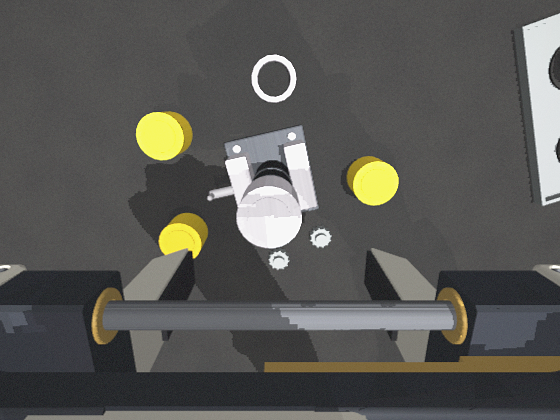

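The crop confirms the target: the round aluminium cap on the housing is at (269,212), its top measures z 0.1555 as expected, its diameter is about 48 mm and its centre is about (0.5095, 0.182). The three yellow look-alikes at (163,135), (373,181) and (182,240) stand on the table. I'll centre, wind the wrist back 20° and descend.

Emit:
arm_command(
  motion=[
    [91.8, 10, 2.7, -6.3, 0, 0, 0],
    [91.8, 10, 0, 0, 10, 0, 0],
    [91.8, 10, 0, 0, 10, 0, 0],
    [91.8, 25, 0, 0, 0, 0, 0],
    [91.8, 25, 0, 0, 0, 0, 0],
  ],
)

```text
clock: 4.1
position: [0.5093, 0.1833, 0.3235]
ee_rot: [1.518, 0.975, -1.517]
force: [0.9, 0.1, 0.0]
width: 0.999
```

Emit:
arm_command(
  motion=[
    [91.8, 20, 0, 0, 0, 0, 0],
    [91.8, 8, 0, 0, 0, 0, 0],
    [91.8, 0, 0, 0, 0, 0, 0],
    [91.8, 0, 0, 0, 0, 0, 0],
  ],
)

```text
clock: 4.6
position: [0.5096, 0.1831, 0.2974]
ee_rot: [1.519, 0.974, -1.517]
force: [-0.3, -0.2, -0.1]
width: 0.998
```

```bash
cat > st.py <<'E'
from h import *
import sys
s=arm.observe();M=R.from_rotvec(s['ee_rot']).as_matrix()
print('t',s['clock'],'w',s['width']*91.8,'j',s['joints']);print('F world',s['force'],'F tool',M.T@s['force'],'T',s['ft_torque'])
print(M)
t=np.array(eval(sys.argv[1])) if len(sys.argv)>1 else np.array([.5095,.1819,.294])
print('pos',s['position'],'need tool mm',M.T@(t-s['position'])*1e3)
E
python3 st.py
```

```text
t 4.6 w 91.66106857963851 j [-0.2529  0.4341 -0.2552  1.8882  0.1437  0.8357 -2.5824]
F world [-0.2853 -0.1747 -0.1159] F tool [ 0.1156 -0.1867  0.2778] T [0.0667 0.0451 0.02  ]
[[ 0.001   0.9091 -0.4167]
 [ 0.0005 -0.4167 -0.9091]
 [-1.      0.0007 -0.0009]]
pos [0.5096 0.1831 0.2974] need tool mm [3.3584 0.4421 1.1345]
```

Emit:
arm_command(
  motion=[
    [91.8, 2.5, 0.4, 1.1, 0, 0, 0],
    [53, 0, 0, 0, 0, 0, 0],
    [53, 0, 0, 0, 0, 0, 0],
    [53, 0, 0, 0, 0, 0, 0],
  ],
  newtons=5,
)

```text
clock: 5.1
position: [0.5092, 0.1818, 0.2943]
ee_rot: [1.519, 0.974, -1.518]
force: [1.1, -0.2, -0.2]
width: 0.726
```

Emit:
arm_command(
  motion=[
    [44, 0, 0, 0, 0, 0, 0],
    [44, 0, 0, 0, 0, 0, 0],
    [44, 0, 0, 0, 0, 0, 0],
    [44, 0, 0, 0, 0, 0, 0],
  ],
)

```text
clock: 5.6
position: [0.5094, 0.1822, 0.2943]
ee_rot: [1.519, 0.975, -1.517]
force: [2.3, 4.2, -1.8]
width: 0.519
```

```bash
python3 st.py
```

```text
t 5.6 w 47.61257435442474 j [-0.2518  0.4373 -0.2547  1.8923  0.1448  0.8286 -2.5819]
F world [ 2.3436  4.1661 -1.793 ] F tool [ 1.7981  0.395  -4.7618] T [ 0.851  -0.413  -0.0133]
[[ 0.0007  0.9091 -0.4165]
 [ 0.0008 -0.4165 -0.9091]
 [-1.      0.0003 -0.0011]]
pos [0.5094 0.1822 0.2943] need tool mm [0.3236 0.2595 0.2281]
```

Emit:
arm_command(
  motion=[
    [44, 0, 0, -0.5, 0, 0, 0],
    [44, 0, 0, 0, 0, 0, 0],
    [44, 0, 0, 0, 0, 0, 0],
  ],
)

```text
clock: 5.98
position: [0.5094, 0.1823, 0.2943]
ee_rot: [1.519, 0.974, -1.518]
force: [1.7, 3.9, -1.4]
width: 0.52
```

```bash
python3 st.py
```

```text
t 5.975 w 47.7583989150122 j [-0.2523  0.4376 -0.2544  1.8918  0.145   0.8295 -2.5825]
F world [ 1.6835  3.924  -1.4361] F tool [ 1.4377 -0.1053 -4.2681] T [ 0.765  -0.3011  0.0056]
[[ 0.0003  0.909  -0.4168]
 [ 0.0003 -0.4168 -0.909 ]
 [-1.      0.0002 -0.0004]]
pos [0.5094 0.1823 0.2943] need tool mm [0.3122 0.2325 0.363 ]
```

Emit:
arm_command(
  motion=[
    [44, 0, 0, -1.0, 0, 0, 0],
    [44, 0, 0, 0, 0, 0, 0],
    [44, 0, 0, 0, 0, 0, 0],
  ],
)

```text
clock: 6.35
position: [0.5096, 0.1826, 0.2941]
ee_rot: [1.518, 0.973, -1.52]
force: [-1.6, -1.2, 2.5]
width: 0.525
```

```bash
python3 st.py
```

```text
t 6.35 w 48.18531486775539 j [-0.2534  0.4385 -0.2537  1.8908  0.1455  0.831  -2.5838]
F world [-1.6149 -1.2093  2.4563] F tool [-2.454  -0.9637  1.7755] T [-0.1498  0.2422 -0.0169]
[[-0.0007  0.9088 -0.4172]
 [-0.0009 -0.4172 -0.9088]
 [-1.     -0.0002  0.0011]]
pos [0.5096 0.1826 0.2941] need tool mm [0.1184 0.1792 0.668 ]
```

Emit:
arm_command(
  motion=[
    [40, 0, 0, 0.3, 0, 0, 0],
    [40, 0, 0, 0, 0, 0, 0],
    [40, -0.07, 0, 0, -5, 0, 0],
    [40, -0.07, 0, 0, -5, 0, 0],
    [40, 0, 0, 0, 0, 0, 0],
  ],
  newtons=25,
)

```text
clock: 6.98
position: [0.5098, 0.1829, 0.2944]
ee_rot: [1.396, 1.077, -1.395]
force: [0.2, -1.3, 2.1]
width: 0.522
```

```bash
python3 st.py
```

```text
t 6.975 w 47.93779358922759 j [-0.2208  0.4431 -0.2979  1.8876  0.1704  0.8349 -2.4332]
F world [ 0.1563 -1.3033  2.0501] F tool [-2.0505  0.4818  1.2203] T [0.0484 0.062  0.0864]
[[ 0.0004  0.9674 -0.2532]
 [ 0.0003 -0.2532 -0.9674]
 [-1.      0.0003 -0.0004]]
pos [0.5098 0.1829 0.2944] need tool mm [ 0.4364 -0.0733  1.0097]
```

Emit:
arm_command(
  motion=[
    [40, -0.11, 0, 0, -8, 0, 0],
    [40, -0.11, 0, 0, -8, 0, 0],
    [40, -0.11, 0, 0, -8, 0, 0],
    [40, -0.11, 0, 0, -8, 0, 0],
    [40, 0, 0, 0, 0, 0, 0],
  ],
)

```text
clock: 7.6
position: [0.5099, 0.1829, 0.295]
ee_rot: [0.986, 1.336, -0.984]
force: [0.2, 0.9, 2.7]
width: 0.522
```

```bash
python3 st.py
```

```text
t 7.6 w 47.924733603890246 j [-0.1196  0.4623 -0.4366  1.8785  0.2524  0.8542 -1.9533]
F world [0.2432 0.9291 2.7225] F tool [-2.7218  0.509  -0.8167] T [ 0.0934 -0.0269  0.0895]
[[ 0.0005  0.9552  0.2959]
 [ 0.0006  0.2959 -0.9552]
 [-1.      0.0006 -0.0004]]
pos [0.5099 0.1829 0.295 ] need tool mm [ 0.9545 -0.6642  0.8291]
```

Emit:
arm_command(
  motion=[
    [40, -0.12, 0, 0, -8, 0, 0],
    [40, -0.12, 0, 0, -8, 0, 0],
    [40, -0.12, 0, 0, -8, 0, 0],
    [40, -0.12, 0, 0, -8, 0, 0],
    [40, -0.12, 0, 0, -8, 0, 0],
  ],
)

```text
clock: 8.22
position: [0.5098, 0.1829, 0.2955]
ee_rot: [0.447, 1.524, -0.446]
force: [0.9, 0.3, 2.9]
width: 0.52
```

```bash
python3 st.py
```

```text
t 8.225 w 47.76211725722223 j [ 0.0026  0.497  -0.6107  1.868   0.3602  0.8878 -1.3524]
F world [0.8804 0.2962 2.8771] F tool [-2.8768  0.7254  0.5817] T [ 0.0477 -0.0304 -0.0241]
[[ 0.0003  0.5397  0.8418]
 [ 0.0001  0.8418 -0.5397]
 [-1.      0.0003  0.0002]]
pos [0.5098 0.1829 0.2955] need tool mm [ 1.4865 -1.0218  0.3368]
```

Emit:
arm_command(
  motion=[
    [40, -0.13, 0, 0, -8, 0, 0],
    [40, -0.13, 0, 0, -8, 0, 0],
    [40, -0.13, 0, 0, -8, 0, 0],
    [40, -0.13, 0, 0, -8, 0, 0],
    [40, -0.13, 0, 0, -8, 0, 0],
  ],
)

```text
clock: 8.85
position: [0.5098, 0.1831, 0.2961]
ee_rot: [-0.1, 1.568, 0.101]
force: [0.2, 0.6, 2.8]
width: 0.52
```

```bash
python3 st.py
```

```text
t 8.85 w 47.711034883010186 j [ 0.1181  0.5457 -0.7857  1.8582  0.4739  0.9342 -0.7572]
F world [0.184  0.6039 2.8086] F tool [-2.8084  0.5763  0.2604] T [ 0.1701 -0.1355 -0.0013]
[[ 0.0002 -0.1277  0.9918]
 [ 0.0004  0.9918  0.1277]
 [-1.      0.0003  0.0003]]
pos [0.5098 0.1831 0.2961] need tool mm [ 2.134  -1.1287 -0.4189]
```

Emit:
arm_command(
  motion=[
    [40, -0.13, 0, 0, -8, 0, 0],
    [40, -0.13, 0, 0, -8, 0, 0],
    [40, -0.13, 0, 0, -8, 0, 0],
    [40, -0.13, 0, 0, -8, 0, 0],
    [40, -0.13, 0, 0, -8, 0, 0],
  ],
)

```text
clock: 9.48
position: [0.5098, 0.1834, 0.2971]
ee_rot: [-0.645, 1.472, 0.646]
force: [-0.7, 0.8, 5.8]
width: 0.522
```

```bash
python3 st.py
```

```text
t 9.475 w 47.95293678968312 j [ 0.2214  0.6106 -0.9597  1.8494  0.5928  0.9973 -0.1654]
F world [-0.6515  0.8001  5.8389] F tool [-5.8387  1.0217  0.1534] T [ 0.3387  0.0053 -0.0939]
[[ 0.0007 -0.7355  0.6775]
 [ 0.0008  0.6775  0.7355]
 [-1.      0.0001  0.0011]]
pos [0.5098 0.1834 0.2971] need tool mm [ 3.0968 -0.7951 -1.3307]
```

Emit:
arm_command(
  motion=[
    [40, -0.3, 0, 0, -4, 0, 0],
    [40, -0.3, 0, 0, -8, 0, 0],
    [40, -0.15, 0, 0, -8, 0, 0],
    [40, 0, 0, 0, 0, 0, 0],
  ],
)

```text
clock: 9.98
position: [0.5098, 0.1832, 0.2977]
ee_rot: [-0.911, 1.371, 0.912]
force: [-0.1, 0.9, 7.3]
width: 0.517
```

```bash
python3 st.py
```

```text
t 9.975 w 47.42927559383027 j [ 0.2671  0.6495 -1.0447  1.8455  0.6524  1.037   0.1288]
F world [-0.0606  0.9038  7.3479] F tool [-7.3474  0.4072  0.814 ] T [-0.0265 -0.0698  0.0799]
[[ 0.0001 -0.9219  0.3874]
 [ 0.0006  0.3874  0.9219]
 [-1.      0.0002  0.0006]]
pos [0.5098 0.1832 0.2977] need tool mm [ 3.6772 -0.2063 -1.3297]
```

Emit:
arm_command(
  motion=[
    [64, 0, 0, 0, 0, 0, 0],
    [64, 0, 0, 0, 0, 0, 0],
    [64, 0, 0, 0, 0, 0, 0],
    [64, 0, 0, 0, 10, 0, 0],
    [64, 0, 0, 0, 10, 0, 0],
  ],
)

```text
clock: 10.6
position: [0.5096, 0.1827, 0.2972]
ee_rot: [-0.641, 1.475, 0.641]
force: [0.1, -0.2, 1.7]
width: 0.696
```

Emit:
arm_command(
  motion=[
    [64, 0, 0, 0, 10, 0, 0],
    [64, 0, 0, 0, 10, 0, 0],
    [64, 0, 0, 0, 10, 0, 0],
    [64, 0, 0, 0, 10, 0, 0],
    [64, 0, 0, 0, 10, 0, 0],
  ],
)

```text
clock: 11.22
position: [0.5096, 0.1828, 0.2974]
ee_rot: [0.041, 1.571, -0.041]
force: [0.6, 0.6, 0.3]
width: 0.698
```

```bash
python3 st.py
python3 - <<'E'
from h import *
im=get_image('scene');P=cloud(im);m=(im['range_z']>0)&(P[...,2]>.13)&(P[...,2]<.18)&(np.hypot(P[...,0]-.5098,P[...,1]-.183)<.026);Q=P[m];print(m.sum(),np.percentile(Q[:,2],[50,90,95,99]))
im=get_image('side');save(cv2.resize(im['frame'][200:320,220:350],None,fx=4,fy=4),'s1.png')
P=cloud(im);m=(im['range_z']>0)&(P[...,2]>.13)&(P[...,2]<.18)&(np.hypot(P[...,0]-.5098,P[...,1]-.183)<.026);Q=P[m];print(m.sum(),np.percentile(Q[:,2],[50,90,95,99]))
E
```

```text
t 11.225 w 64.06956073034756 j [ 0.0904  0.5296 -0.7415  1.8596  0.4419  0.9238 -0.9089]
F world [0.6136 0.6449 0.3087] F tool [-0.3089  0.6763  0.5787] T [ 0.0278 -0.0625 -0.0297]
[[-0.0001  0.0526  0.9986]
 [-0.0001  0.9986 -0.0526]
 [-1.     -0.0001 -0.0001]]
pos [0.5096 0.1828 0.2974] need tool mm [ 3.3825 -0.8728 -0.0339]
62 [0.1404 0.1545 0.156  0.1586]
836 [0.1587 0.1622 0.1625 0.1632]
```

Run:
```python
from h import *
im=get_image('side');P=cloud(im)
for n,x,y,lo,hi in [('cap',.5098,.183,.145,.18),('y1',.568,.294,.025,.06),('y2',.447,.295,.025,.06),('y3',.502,.07,.025,.06)]:
    m=(im['range_z']>0)&(P[...,2]>lo)&(P[...,2]<hi)&(np.hypot(P[...,0]-x,P[...,1]-y)<.03)
    N=np.cross(np.gradient(P,axis=1),np.gradient(P,axis=0));N/=np.linalg.norm(N,axis=-1,keepdims=True)+1e-12
    m2=m&(abs(N[...,2])>.95);Q=P[m2];print(n,m2.sum(),np.median(Q,0),Q[:,2].std())
```

```text
cap 206 [0.5104 0.1835 0.1617] 0.0008249687636100475
y1 196 [0.5659 0.295  0.0391] 0.0010270354225696866
y2 190 [0.4485 0.2954 0.0389] 0.0010839573593456767
y3 17 [0.4842 0.078  0.0387] 0.0008144979648709264
```

View pics/s1.png

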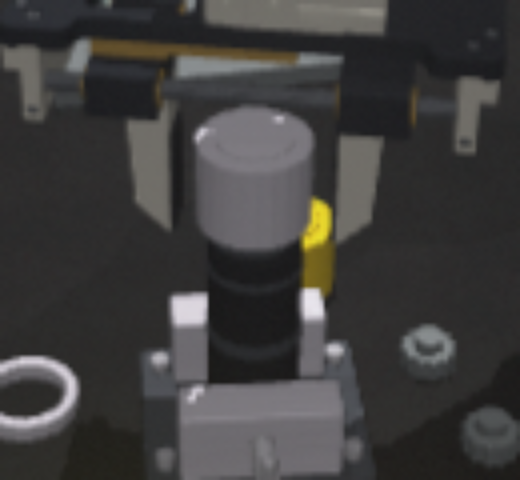

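The side view shows the cap at crop (255,180) well clear of the open fingers. Its top is about 0.161, so it has risen about 5 mm in half a turn, which puts the pitch at about 9–10 mm per turn. I'll rewind and regrip 2 mm higher.

Emit:
arm_command(
  motion=[
    [64, -1, 0, 0, 10, 0, 0],
    [64, -1, 0, 0, 10, 0, 0],
    [64, 0, 0, 0, 10, 0, 0],
    [64, 0, 0, 0, 10, 0, 0],
    [64, 0, 0, 0, 10, 0, 0],
  ],
)

```text
clock: 12.0
position: [0.5096, 0.1828, 0.2993]
ee_rot: [0.718, 1.449, -0.718]
force: [0.0, -0.4, -0.8]
width: 0.696
```

Emit:
arm_command(
  motion=[
    [64, 0, 0, 0, 10, 0, 0],
    [64, 0, 0, 0, 10, 0, 0],
    [64, 0, 0, 0, 10, 0, 0],
    [64, 0, 0, 0, 10, 0, 0],
    [64, 0, 0, 0, 10, 0, 0],
  ],
)

```text
clock: 12.62
position: [0.5096, 0.1828, 0.2992]
ee_rot: [1.37, 1.096, -1.371]
force: [0.3, -0.3, 0.4]
width: 0.698
```

Emit:
arm_command(
  motion=[
    [64, 0, 0, 0, 10, 0, 0],
    [64, 0, 0, 0, 0, 0, 0],
    [52, 0, 0, 0, 0, 0, 0],
    [52, 0, 0, 0, 0, 0, 0],
  ],
)

```text
clock: 13.12
position: [0.5097, 0.1828, 0.2994]
ee_rot: [1.492, 0.998, -1.492]
force: [-0.2, 0.2, -0.4]
width: 0.576
```

```bash
python3 st.py [.5097,.1828,.299]
```

```text
t 13.125 w 52.892117373681536 j [-0.2427  0.4332 -0.2679  1.8849  0.1493  0.8429 -2.5494]
F world [-0.1922  0.2018 -0.3554] F tool [ 0.3554 -0.2546 -0.1131] T [ 0.1124 -0.0085 -0.0075]
[[-0.0002  0.9241 -0.3821]
 [-0.     -0.3821 -0.9241]
 [-1.     -0.0002  0.0001]]
pos [0.5097 0.1828 0.2994] need tool mm [ 0.3618  0.0138 -0.0322]
```

Emit:
arm_command(
  motion=[
    [40, 0, 0, 0, 0, 0, 0],
    [40, 0, 0, 0, 0, 0, 0],
    [40, 0, 0, 0, 0, 0, 0],
    [40, -0.2, 0, 0, -8, 0, 0],
    [40, -0.2, 0, 0, -8, 0, 0],
  ],
)

```text
clock: 13.75
position: [0.5097, 0.1829, 0.2999]
ee_rot: [1.291, 1.154, -1.29]
force: [1.3, 0.8, -0.5]
width: 0.523
```

```bash
python3 st.py [.5097,.1828,.299]
```

```text
t 13.75 w 48.021810927075634 j [-0.1923  0.4407 -0.3365  1.88    0.1886  0.8513 -2.3056]
F world [ 1.345   0.799  -0.4773] F tool [ 0.4777  1.2481 -0.9431] T [ 0.1294 -0.127  -0.0689]
[[ 0.0003  0.9938 -0.1108]
 [-0.     -0.1108 -0.9938]
 [-1.      0.0003 -0.    ]]
pos [0.5097 0.1829 0.2999] need tool mm [ 0.902  -0.0164  0.0968]
```

Centred and within the play; I'll keep turning at about 9 mm per turn.

Emit:
arm_command(
  motion=[
    [40, -0.2, 0, 0, -8, 0, 0],
    [40, -0.2, 0, 0, -8, 0, 0],
    [40, -0.2, 0, 0, -8, 0, 0],
    [40, -0.2, 0, 0, -8, 0, 0],
    [40, -0.2, 0, 0, -8, 0, 0],
  ],
)

```text
clock: 14.38
position: [0.5098, 0.1829, 0.301]
ee_rot: [0.767, 1.431, -0.767]
force: [-0.1, 1.6, -0.4]
width: 0.52
```

```bash
python3 st.py [.5097,.1828,.299]
```

```text
t 14.375 w 47.729779282984296 j [-0.0673  0.4674 -0.5092  1.8684  0.2895  0.8786 -1.7013]
F world [-0.0542  1.6301 -0.4028] F tool [ 0.4029  0.8576 -1.3873] T [ 0.1416 -0.1392 -0.05  ]
[[ 0.0005  0.8326  0.5539]
 [ 0.0001  0.5539 -0.8326]
 [-1.      0.0005  0.0002]]
pos [0.5098 0.1829 0.301 ] need tool mm [ 2.0315 -0.1153 -0.0023]
```

Emit:
arm_command(
  motion=[
    [40, -0.18, 0, 0, -8, 0, 0],
    [40, -0.18, 0, 0, -8, 0, 0],
    [40, -0.18, 0, 0, -8, 0, 0],
    [40, -0.18, 0, 0, -8, 0, 0],
    [40, -0.18, 0, 0, -8, 0, 0],
  ],
)

```text
clock: 15.0
position: [0.5098, 0.1828, 0.302]
ee_rot: [0.224, 1.559, -0.224]
force: [-0.2, 0.2, 1.6]
width: 0.522
```

```bash
python3 st.py [.5097,.1828,.299]
```

```text
t 15.0 w 47.94406316430898 j [ 0.0527  0.5064 -0.683   1.8578  0.3966  0.9164 -1.1009]
F world [-0.157   0.2354  1.5555] F tool [-1.5556  0.1818 -0.2161] T [-0.0355 -0.1372  0.0056]
[[ 0.0006  0.2818  0.9595]
 [-0.0001  0.9595 -0.2818]
 [-1.      0.0001  0.0006]]
pos [0.5098 0.1828 0.302 ] need tool mm [ 3.031  -0.0308 -0.1146]
```

Emit:
arm_command(
  motion=[
    [40, -0.2, 0, 0, -8, 0, 0],
    [40, -0.2, 0, 0, -8, 0, 0],
    [40, -0.2, 0, 0, -8, 0, 0],
    [40, -0.2, 0, 0, -8, 0, 0],
    [40, -0.2, 0, 0, -8, 0, 0],
  ],
)

```text
clock: 15.62
position: [0.5098, 0.1827, 0.303]
ee_rot: [-0.324, 1.546, 0.323]
force: [0.1, 0.1, 2.6]
width: 0.518
```

```bash
python3 st.py [.5097,.1828,.299]
```

```text
t 15.625 w 47.517776997984555 j [ 0.1643  0.5604 -0.8577  1.8483  0.5103  0.9683 -0.5053]
F world [0.0991 0.0868 2.6036] F tool [-2.6035  0.0388  0.127 ] T [-0.0065 -0.1632  0.0264]
[[ 0.0006 -0.4007  0.9162]
 [-0.0001  0.9162  0.4007]
 [-1.     -0.0004  0.0005]]
pos [0.5098 0.1827 0.303 ] need tool mm [ 4.0424  0.122  -0.1067]
```

Emit:
arm_command(
  motion=[
    [40, -0.22, 0, 0, -8, 0, 0],
    [40, -0.22, 0, 0, -8, 0, 0],
    [40, -0.22, 0, 0, -8, 0, 0],
    [40, -0.22, 0, 0, -8, 0, 0],
    [40, -0.22, 0, 0, -8, 0, 0],
  ],
)

```text
clock: 16.25
position: [0.5098, 0.1827, 0.3041]
ee_rot: [-0.864, 1.392, 0.863]
force: [1.7, -0.2, 2.3]
width: 0.522
```

```bash
python3 st.py [.5097,.1828,.299]
```

```text
t 16.25 w 47.90750262923935 j [ 0.2617  0.6318 -1.0302  1.8402  0.629   1.0381  0.087 ]
F world [ 1.7374 -0.1919  2.2714] F tool [-2.2704 -1.6431  0.6001] T [ 0.0722 -0.1269 -0.0155]
[[ 0.0005 -0.8959  0.4443]
 [-0.0002  0.4443  0.8959]
 [-1.     -0.0006  0.    ]]
pos [0.5098 0.1827 0.3041] need tool mm [5.0919 0.165  0.0034]
```

Emit:
arm_command(
  motion=[
    [64, 0, 0, 0, 0, 0, 0],
    [64, 0, 0, 0, 0, 0, 0],
    [64, 0, 0, 0, 0, 0, 0],
    [64, 0, 0, 0, 10, 0, 0],
    [64, 0, 0, 0, 10, 0, 0],
  ],
)

```text
clock: 16.88
position: [0.5096, 0.1828, 0.3038]
ee_rot: [-0.586, 1.49, 0.586]
force: [0.4, 0.9, -0.2]
width: 0.7
```

Emit:
arm_command(
  motion=[
    [64, 0, 0, 0, 10, 0, 0],
    [64, 0, 0, 0, 10, 0, 0],
    [64, 0, 0, 0, 10, 0, 0],
    [64, 0, 0, 0, 10, 0, 0],
    [64, 0, 0, 0, 10, 0, 0],
  ],
)

```text
clock: 17.5
position: [0.5096, 0.1829, 0.304]
ee_rot: [0.096, 1.568, -0.096]
force: [-0.9, -0.3, 0.0]
width: 0.699
```

Emit:
arm_command(
  motion=[
    [64, 0, 0, 0, 10, 0, 0],
    [64, 0, 0, 0, 10, 0, 0],
    [64, 0, 0, 0, 10, 0, 0],
    [64, 0, 0, 0, 10, 0, 0],
    [64, 0, 0, 0, 10, 0, 0],
  ],
)

```text
clock: 18.12
position: [0.5096, 0.1829, 0.304]
ee_rot: [0.776, 1.428, -0.776]
force: [-0.3, -0.0, -0.3]
width: 0.696
```

Emit:
arm_command(
  motion=[
    [64, 0, 0, 0, 10, 0, 0],
    [64, 0, 0, 0, 10, 0, 0],
    [64, 0, 0, 0, 10, 0, 0],
    [64, 0, 0, 0, 10, 0, 0],
    [64, 0, 0, 0, 10, 0, 0],
  ],
)

```text
clock: 18.75
position: [0.5096, 0.183, 0.304]
ee_rot: [1.425, 1.054, -1.424]
force: [-1.5, 0.2, -0.1]
width: 0.695
```

Emit:
arm_command(
  motion=[
    [64, 0, 0, 0, 10, 0, 0],
    [64, 0, 0, 0, 0, 0, 0],
    [52, 0, 0, 0, 0, 0, 0],
    [52, 0, 0, 0, 0, 0, 0],
  ],
)

```text
clock: 19.25
position: [0.5097, 0.1828, 0.3039]
ee_rot: [1.541, 0.954, -1.541]
force: [0.3, 1.0, -0.1]
width: 0.578
```

```bash
python3 st.py [.5097,.1828,.304]
python3 - <<'E'
from h import *
im=get_image('side');P=cloud(im)
m=(im['range_z']>0)&(P[...,2]>.15)&(P[...,2]<.185)&(np.hypot(P[...,0]-.51,P[...,1]-.183)<.023)
N=np.cross(np.gradient(P,axis=1),np.gradient(P,axis=0));N/=np.linalg.norm(N,axis=-1,keepdims=True)+1e-12
Q=P[m&(abs(N[...,2])>.95)];print(len(Q),np.median(Q,0))
E
```

```text
t 19.25 w 53.06005242679922 j [-0.254   0.4257 -0.2523  1.8816  0.1375  0.851  -2.6092]
F world [ 0.3449  0.999  -0.0506] F tool [ 0.0506 -0.1375 -1.0478] T [ 0.0472  0.0923 -0.009 ]
[[ 0.      0.8948 -0.4465]
 [ 0.     -0.4465 -0.8948]
 [-1.     -0.     -0.    ]]
pos [0.5097 0.1828 0.3039] need tool mm [-0.1414  0.0169 -0.0238]
18 [0.4932 0.1891 0.1661]
```

Emit:
arm_command(
  motion=[
    [40, 0, 0, 0, 0, 0, 0],
    [40, 0, 0, 0, 0, 0, 0],
    [40, 0, 0, 0, 0, 0, 0],
    [40, -0.2, 0, 0, -8, 0, 0],
    [40, -0.2, 0, 0, -8, 0, 0],
  ],
)

```text
clock: 19.92
position: [0.5098, 0.1829, 0.3043]
ee_rot: [1.342, 1.118, -1.341]
force: [0.9, 1.0, -1.2]
width: 0.521
```

Emit:
arm_command(
  motion=[
    [40, -0.2, 0, 0, -8, 0, 0],
    [40, -0.2, 0, 0, -8, 0, 0],
    [40, -0.2, 0, 0, -8, 0, 0],
    [40, -0.2, 0, 0, -8, 0, 0],
    [40, -0.2, 0, 0, -8, 0, 0],
  ],
)

```text
clock: 20.55
position: [0.5098, 0.1829, 0.3054]
ee_rot: [0.821, 1.41, -0.82]
force: [-0.1, -0.9, 0.5]
width: 0.52
```

```bash
python3 st.py [.5097,.1828,.304]
```

```text
t 20.55 w 47.72828038322261 j [-0.079   0.4583 -0.4919  1.865   0.2737  0.8845 -1.7566]
F world [-0.1146 -0.9104  0.4873] F tool [-0.4875 -0.5494  0.7348] T [ 0.0151 -0.0365  0.0154]
[[ 0.0006  0.8692  0.4944]
 [ 0.0002  0.4944 -0.8692]
 [-1.      0.0006  0.0001]]
pos [0.5098 0.1829 0.3054] need tool mm [ 1.4422 -0.1539 -0.0278]
```

Emit:
arm_command(
  motion=[
    [40, -0.21, 0, 0, -8, 0, 0],
    [40, -0.21, 0, 0, -8, 0, 0],
    [40, -0.21, 0, 0, -8, 0, 0],
    [40, -0.21, 0, 0, -8, 0, 0],
    [40, -0.21, 0, 0, -8, 0, 0],
  ],
)

```text
clock: 21.18
position: [0.5098, 0.1829, 0.3065]
ee_rot: [0.279, 1.552, -0.279]
force: [-0.3, -0.1, 1.8]
width: 0.519
```

```bash
python3 st.py [.5097,.1828,.304]
```

```text
t 21.175 w 47.62739613436227 j [ 0.0412  0.4955 -0.6649  1.8542  0.3778  0.9202 -1.1539]
F world [-0.2639 -0.1213  1.8272] F tool [-1.8273 -0.2049 -0.2043] T [-0.0252 -0.1109  0.015 ]
[[ 0.0006  0.3482  0.9374]
 [ 0.0002  0.9374 -0.3482]
 [-1.      0.0004  0.0005]]
pos [0.5098 0.1829 0.3065] need tool mm [ 2.5161 -0.1005 -0.1165]
```

Emit:
arm_command(
  motion=[
    [40, -0.21, 0, 0, -8, 0, 0],
    [40, -0.21, 0, 0, -8, 0, 0],
    [40, -0.21, 0, 0, -8, 0, 0],
    [40, -0.21, 0, 0, -8, 0, 0],
    [40, -0.21, 0, 0, -8, 0, 0],
  ],
)

```text
clock: 21.8
position: [0.5098, 0.1829, 0.3076]
ee_rot: [-0.269, 1.553, 0.269]
force: [0.2, 0.3, 2.4]
width: 0.524
```

Emit:
arm_command(
  motion=[
    [40, -0.21, 0, 0, -8, 0, 0],
    [40, -0.21, 0, 0, -8, 0, 0],
    [40, -0.21, 0, 0, -8, 0, 0],
    [40, -0.21, 0, 0, -8, 0, 0],
    [40, -0.21, 0, 0, -8, 0, 0],
  ],
)

```text
clock: 22.42
position: [0.5098, 0.1828, 0.3086]
ee_rot: [-0.811, 1.414, 0.81]
force: [0.2, -0.0, 0.9]
width: 0.523
```

```bash
python3 st.py [.5097,.1828,.304]
```

```text
t 22.425 w 48.00215693155898 j [ 0.2533  0.6164 -1.0124  1.8363  0.6068  1.0357  0.0365]
F world [ 0.1862 -0.0262  0.9132] F tool [-0.9131 -0.1742  0.0718] T [ 0.0778 -0.1379 -0.0375]
[[ 0.0005 -0.8627  0.5057]
 [ 0.0001  0.5057  0.8627]
 [-1.     -0.0004  0.0003]]
pos [0.5098 0.1828 0.3086] need tool mm [ 4.5524  0.1205 -0.0762]
```

Emit:
arm_command(
  motion=[
    [40, -0.21, 0, 0, -8, 0, 0],
    [40, -0.5, 0, 0, -3, 0, 0],
    [40, -0.5, 0, 0, 0, 0, 0],
    [40, 0, 0, 0, 0, 0, 0],
  ],
)

```text
clock: 22.92
position: [0.5098, 0.1828, 0.3097]
ee_rot: [-0.952, 1.352, 0.952]
force: [0.1, 0.2, 1.1]
width: 0.523
```

```bash
python3 st.py [.5097,.1828,.304]
```

```text
t 22.925 w 47.976606151312275 j [ 0.2774  0.6369 -1.0587  1.8335  0.6374  1.0584  0.1953]
F world [0.1358 0.1692 1.0529] F tool [-1.0529 -0.0712  0.2052] T [ 0.0773 -0.1952  0.0117]
[[ 0.0004 -0.9414  0.3374]
 [-0.0001  0.3374  0.9414]
 [-1.     -0.0004  0.    ]]
pos [0.5098 0.1828 0.3097] need tool mm [ 5.7133  0.1191 -0.0019]
```

Emit:
arm_command(
  motion=[
    [40, -1.5, 0, 0, 0, 0, 0],
    [40, -1.5, 0, 0, 0, 0, 0],
    [40, 0, 0, 0, 0, 0, 0],
  ],
)

```text
clock: 23.3
position: [0.5097, 0.1828, 0.3128]
ee_rot: [-0.953, 1.352, 0.953]
force: [1.2, 0.5, 0.8]
width: 0.52
```

```bash
python3 st.py [.5097,.1828,.304]
```

```text
t 23.3 w 47.6910016394671 j [ 0.2797  0.6337 -1.0622  1.8305  0.6334  1.0637  0.1996]
F world [1.1751 0.4677 0.8356] F tool [-0.8353 -0.9496  0.8356] T [ 0.0888 -0.2809  0.0024]
[[ 0.0003 -0.9418  0.3362]
 [-0.0001  0.3362  0.9418]
 [-1.     -0.0003  0.    ]]
pos [0.5097 0.1828 0.3128] need tool mm [ 8.7641 -0.0052 -0.0205]
```

The cap is free: lifting it shows only spring force. Now straight up.

Emit:
arm_command(
  motion=[
    [40, -10, 0, 0, 0, 0, 0],
    [40, -15, 0, 0, 0, 0, 0],
    [40, -20, 0, 0, 0, 0, 0],
    [40, -20, 0, 0, 0, 0, 0],
    [40, 0, 0, 0, 0, 0, 0],
  ],
)

```text
clock: 23.92
position: [0.51, 0.1833, 0.3798]
ee_rot: [-0.953, 1.349, 0.952]
force: [0.3, -0.3, -0.2]
width: 0.518
```

```bash
python3 st.py [.538,-.257,.38]
python3 - <<'E'
from h import *
im=get_image('side');save(cv2.resize(im['frame'][130:300,200:370],None,fx=3.5,fy=3.5),'s2.png')
P=cloud(im);m=(im['range_z']>0)&(P[...,2]>.17)&(P[...,2]<.28)&(np.hypot(P[...,0]-.51,P[...,1]-.183)<.026)
N=np.cross(np.gradient(P,axis=1),np.gradient(P,axis=0));N/=np.linalg.norm(N,axis=-1,keepdims=True)+1e-12
Q=P[m&(abs(N[...,2])>.95)];print('top?',len(Q),np.median(Q,0) if len(Q) else '')
v,u=np.nonzero(m&(P[...,2]<.26));
for c in range(270,300,5):
  k=m[:,c];
  if k.any(): print(c,'zmin',P[k,c,2].min(),'zmax',P[k,c,2].max())
for t in ['lens0_center','tray_place']:
  for c in ['scene','side']:
    for d in pinpoint(c,t)[:6]:print(c,t,np.array(d['point']),round(d['p'],2))
E
```

```text
t 23.925 w 47.546237609822505 j [ 0.3234  0.566  -1.1226  1.751   0.5519  1.1783  0.2688]
F world [ 0.2643 -0.3493 -0.1763] F tool [ 0.1767 -0.3659 -0.2404] T [ 0.0541 -0.0835  0.    ]
[[ 0.0031 -0.9418  0.3363]
 [ 0.0012  0.3363  0.9418]
 [-1.     -0.0026  0.0022]]
pos [0.51   0.1833 0.3798] need tool mm [  -0.6052 -174.4769 -405.2668]
top? 54 [0.5023 0.1881 0.2419]
280 zmin 0.17027387213256184 zmax 0.17474830682231773
285 zmin 0.1700327832134102 zmax 0.23078100953847053
290 zmin 0.20574123523983778 zmax 0.2432599193181762
295 zmin 0.2061628037486295 zmax 0.26940627513617255
scene lens0_center [ 0.5613 -0.3451  0.0197] 0.72
scene tray_place [ 0.5427 -0.2558  0.0055] 0.8
```

View pics/s2.png

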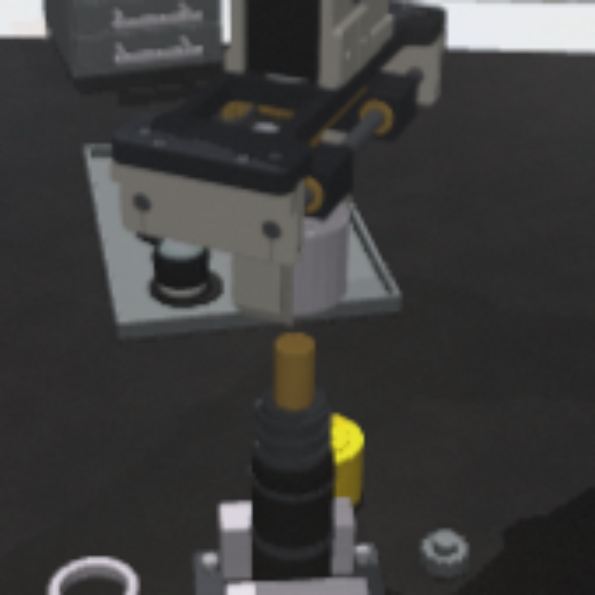

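The cap is securely held at crop (325,265), and the bared neck with its plunger is at (295,370). Its bottom is about 177 mm below the TCP. The tray row is yawed about 13°. I'll unwind the wrist, then carry the cap over.

Emit:
arm_command(
  motion=[
    [40, 0, 0, 0, 10, 0, 0],
    [40, 0, 0, 0, 10, 0, 0],
    [40, 0, 0, 0, 10, 0, 0],
    [40, 0, 0, 0, 10, 0, 0],
    [40, 0, 0, 0, 10, 0, 0],
  ],
)

```text
clock: 24.8
position: [0.5095, 0.1828, 0.377]
ee_rot: [-0.275, 1.554, 0.275]
force: [-0.8, -0.0, -0.2]
width: 0.516
```

Emit:
arm_command(
  motion=[
    [40, 0, -30, -9, 0, 0, 0],
    [40, 0, -47, -13.8, 0, 0, 0],
    [40, 0, -47, -13.8, 0, 0, 0],
    [40, 0, -47, -13.8, 0, 0, 0],
    [40, 0, -47, -13.8, 0, 0, 0],
  ],
)

```text
clock: 25.42
position: [0.5251, -0.0455, 0.3771]
ee_rot: [-0.279, 1.553, 0.279]
force: [1.4, 0.6, -0.6]
width: 0.516
```

Emit:
arm_command(
  motion=[
    [40, 0, -47, -13.8, 0, 0, 0],
    [40, 0, -47, -13.8, 0, 0, 0],
    [40, 0, -47, -13.8, 0, 0, 0],
    [40, 0, -47, -13.8, 0, 0, 0],
    [40, 0, -17, -5, 0, 0, 0],
  ],
)

```text
clock: 26.05
position: [0.5396, -0.2608, 0.3764]
ee_rot: [-0.275, 1.555, 0.275]
force: [-0.0, 0.4, -0.9]
width: 0.523
```

Emit:
arm_command(
  motion=[
    [40, 0, 0, 0, 10, 0, 0],
    [40, 0, 0, 0, 10, 0, 0],
    [40, 0, 0, 0, 10, 0, 0],
    [40, 0, 0, 0, 10, 0, 0],
    [40, 0, 0, 0, 10, 0, 0],
  ],
)

```text
clock: 26.68
position: [0.5403, -0.2561, 0.3771]
ee_rot: [0.409, 1.533, -0.408]
force: [-0.0, -0.6, -0.4]
width: 0.518
```

Emit:
arm_command(
  motion=[
    [40, 0, 0, 0, 10, 0, 0],
    [40, 0, 0, 0, 10, 0, 0],
    [40, 0, 0, 0, 10, 0, 0],
    [40, 0, 0, 0, 10, 0, 0],
    [40, 0, 0, 0, 7, 0, 0],
  ],
)

```text
clock: 27.3
position: [0.5403, -0.256, 0.3771]
ee_rot: [1.038, 1.31, -1.038]
force: [-0.9, 0.0, -0.3]
width: 0.521
```

```bash
python3 st.py [.5405,-.257,.38]
python3 - <<'E'
from h import *
s=arm.observe();im=get_image('wrist');save(im['frame'],'w3.png')
for t in ['lens0_center','tray_place']:
    for d in pinpoint('wrist',t)[:6]:print(t,np.array(d['point']),round(d['p'],2),proj(im,d['point'],s).round())
E
```

```text
t 27.3 w 47.79777772634196 j [ 0.6589  0.4558 -0.4362  1.6491  0.2113  1.0847 -1.1786]
F world [-0.8789  0.0119 -0.2713] F tool [ 0.272  -0.8529 -0.2115] T [ 0.0425  0.0171 -0.0126]
[[-0.0008  0.9737  0.2278]
 [ 0.0008  0.2278 -0.9737]
 [-1.     -0.0006 -0.0009]]
pos [ 0.5403 -0.256   0.3771] need tool mm [-2.8664 -0.0698  1.042 ]
lens0_center [ 0.5616 -0.341   0.0203] 0.81 [362. 185.]
tray_place [ 0.5408 -0.2589  0.0058] 0.58 [281. 183.]
```

View pics/w3.png

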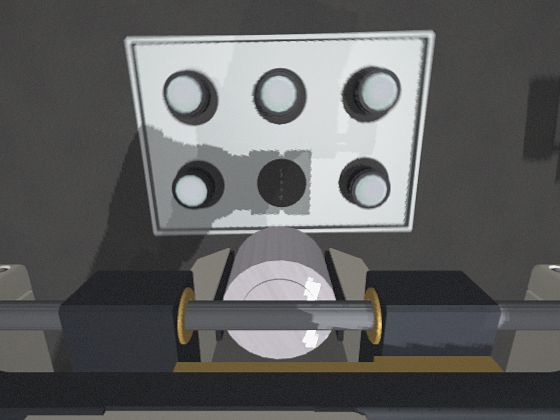

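The empty disc is at (281,183) and the cap is in hand at (280,290), with the jaws parallel to the tray row and lenses on either side at (197,188) and (366,185). Next, a numerical fit of the disc.

Run:
```python
from h import *
s=arm.observe();im=get_image('wrist');g=cv2.cvtColor(im['frame'],cv2.COLOR_RGB2GRAY)
m=np.zeros_like(g);m[152:212,250:312]=(g[152:212,250:312]<60)
n,l,st,c=cv2.connectedComponentsWithStats(m);k=1+np.argmax(st[1:,4]);print(st[k],c[k])
Rm,o=cam(im,s);K=np.array(im['K'])
def ray(u,v,z):
    d=Rm@np.linalg.inv(K)@[u,v,1];return o+d*(z-o[2])/d[2]
x,y,w,h,_=st[k];u0,v0=x+w/2-.5,y+h/2-.5
p=ray(u0,v0,.007);print('disc',p,'diam',np.linalg.norm(ray(x,v0,.007)-ray(x+w,v0,.007))*1e3,np.linalg.norm(ray(u0,y,.007)-ray(u0,y+h,.007))*1e3)
P=cloud(im,s);q=P[170:195,270:292].reshape(-1,3);print('disc z',np.median(q[q[:,2]<.1][:,2]))
M=R.from_rotvec(s['ee_rot']).as_matrix();print(M.T@(p-s['position'])*1e3,s['position'])
# cap in hand
T=P[265:355,225:335].reshape(-1,3);zr=im['range_z'][265:355,225:335].ravel();T=T[(zr>0)&(abs(T[:,2]-.238)<.003)];print(len(T));L=(T-s['position'])@M*1e3;print('cap top in tool',L.mean(0),np.percentile(L,1,0),np.percentile(L,99,0))
```

```text
[ 257  159   48   48 1736] [280.784 182.39 ]
disc [ 0.5413 -0.2584  0.007 ] diam 52.46054557927488 53.82301356802642
disc z 0.0069777044694508406
[370.267    0.5393   2.5834] [ 0.5404 -0.2561  0.3773]
5207
cap top in tool [137.7127   2.975    1.1155] [136.3422 -21.6317 -19.9181] [141.0126  21.5072  22.2316]
```

Emit:
arm_command(
  motion=[
    [40, 30, 0.5, 1.9, 0, 0, 0],
    [40, 45, 0, 0, 0, 0, 0],
    [40, 45, 0, 0, 0, 0, 0],
    [40, 40, 0, 0, 0, 0, 0],
    [40, 0, 0, 0, 0, 0, 0],
  ],
)

```text
clock: 28.12
position: [0.5399, -0.2582, 0.2149]
ee_rot: [1.034, 1.318, -1.036]
force: [-0.1, -0.1, 0.3]
width: 0.52
```

Emit:
arm_command(
  motion=[
    [40, 15, 0, 0, 0, 0, 0],
    [40, 10, 0, 0, 0, 0, 0],
    [40, 0, 0, 0, 0, 0, 0],
    [40, 0, 0, 0, 0, 0, 0],
  ],
)

```text
clock: 28.62
position: [0.5414, -0.2589, 0.1932]
ee_rot: [1.036, 1.31, -1.035]
force: [0.1, -0.2, -0.3]
width: 0.523
```

```bash
python3 st.py [.541,-.258,.184]
python3 - <<'E'
from h import *
im=get_image('side');save(cv2.resize(im['frame'][130:240,200:330],None,fx=5,fy=5),'s3.png')
E
```

```text
t 28.625 w 47.979918219316296 j [ 0.6052  0.6685 -0.3626  1.8103  0.3389  0.7232 -1.2797]
F world [ 0.1347 -0.1506 -0.3119] F tool [0.3121 0.096  0.1775] T [ 0.     -0.0215  0.1025]
[[ 0.0009  0.9729  0.2312]
 [-0.0004  0.2312 -0.9729]
 [-1.      0.0007  0.0006]]
pos [ 0.5414 -0.2589  0.1932] need tool mm [ 9.2349 -0.2358 -0.9344]
```

View pics/s3.png

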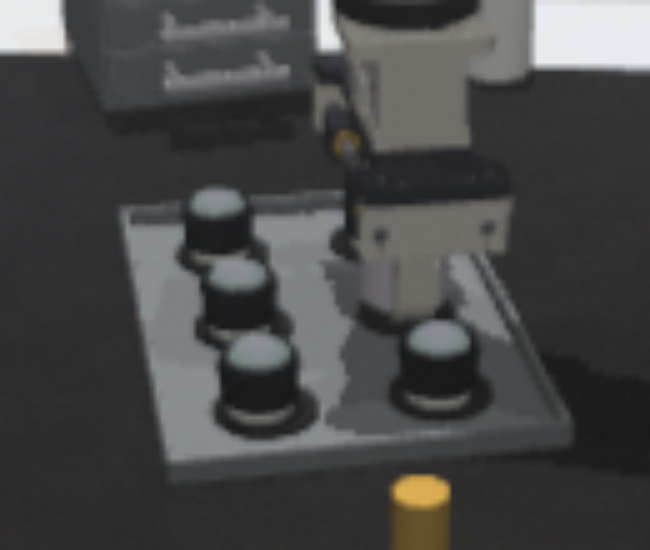

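The cap at (400,290) stands above its dark disc, clear of the lenses. Final descent.

Emit:
arm_command(
  motion=[
    [40, 4, 0, -0.5, 0, 0, 0],
    [40, 2, 0, 0, 0, 0, 0],
    [40, 1, 0, 0, 0, 0, 0],
    [40, 0, 0, 0, 0, 0, 0],
    [40, 0, 0, 0, 0, 0, 0],
  ],
)

```text
clock: 29.3
position: [0.5411, -0.2583, 0.1856]
ee_rot: [1.036, 1.31, -1.036]
force: [0.4, 0.5, -1.4]
width: 0.519
```

Emit:
arm_command(
  motion=[
    [40, 0.7, 0, 0, 0, 0, 0],
    [40, 0.5, 0, 0, 0, 0, 0],
    [40, 0, 0, 0, 0, 0, 0],
  ],
)

```text
clock: 29.68
position: [0.5411, -0.2583, 0.1853]
ee_rot: [1.036, 1.31, -1.036]
force: [-3.1, 1.8, 9.7]
width: 0.519
```

Contact. I'll ease off a little and let go slowly.

Emit:
arm_command(
  motion=[
    [40, -0.6, 0, 0, 0, 0, 0],
    [40, 0, 0, 0, 0, 0, 0],
    [40, 0, 0, 0, 0, 0, 0],
  ],
  newtons=8,
)

```text
clock: 30.05
position: [0.5412, -0.2583, 0.1854]
ee_rot: [1.036, 1.31, -1.036]
force: [-0.7, -0.1, 5.9]
width: 0.525
```

Emit:
arm_command(
  motion=[
    [50, 0, 0, 0, 0, 0, 0],
    [53, 0, 0, 0, 0, 0, 0],
    [58, 0, 0, 0, 0, 0, 0],
    [60, 0, 0, 0, 0, 0, 0],
    [60, 0, 0, 0, 0, 0, 0],
  ],
)

```text
clock: 30.68
position: [0.5408, -0.2578, 0.1846]
ee_rot: [1.036, 1.312, -1.035]
force: [0.3, 0.7, -0.6]
width: 0.651
```

```bash
python3 st.py [.541,-.258,.184]
```

```text
t 30.675 w 59.761582475704444 j [ 0.6009  0.6797 -0.3579  1.8162  0.3446  0.7082 -1.2856]
F world [ 0.3042  0.7406 -0.5794] F tool [ 0.5797  0.4678 -0.6495] T [0.0254 0.0123 0.0186]
[[-0.0008  0.9728  0.2316]
 [ 0.0008  0.2316 -0.9728]
 [-1.     -0.0006 -0.0009]]
pos [ 0.5408 -0.2578  0.1846] need tool mm [0.6443 0.1057 0.2239]
```

Emit:
arm_command(
  motion=[
    [60, -10, 0, 0, 0, 0, 0],
    [60, -20, 0, 0, 0, 0, 0],
    [60, -30, 0, 0, 0, 0, 0],
    [60, -45, 0, 0, 0, 0, 0],
    [60, -45, 0, 0, 0, 0, 0],
  ],
)

```text
clock: 31.3
position: [0.5409, -0.258, 0.3369]
ee_rot: [1.036, 1.311, -1.035]
force: [0.7, 0.1, -0.3]
width: 0.657
```

Emit:
arm_command(
  motion=[
    [60, -40, 0, 0, 0, 0, 0],
    [60, 0, 0, 0, 0, 0, 0],
    [60, 0, 0, 0, 0, 0, 0],
  ],
)

```text
clock: 31.68
position: [0.5407, -0.2581, 0.3749]
ee_rot: [1.035, 1.311, -1.036]
force: [-0.6, -0.3, -1.3]
width: 0.654
```

Run:
```python
import sys;from look import *
s,M,im=cap('w4.png',zlo=.035,zhi=.06,xy=(.541,-.258))
g=cv2.cvtColor(im['frame'],cv2.COLOR_RGB2GRAY)
```

```text
31.675 [ 0.5407 -0.2581  0.3749] j7 -1.175509051758021 [ 0.6635  0.4602 -0.4396  1.6489  0.216   1.0812 -1.1755] [-0.6496 -0.324  -1.3286]
[[-0.0003  0.9729  0.2313]
 [-0.0001  0.2313 -0.9729]
 [-1.     -0.0003 -0.    ]]
n 1925 top z 0.04542501072014252 px 256 304 166 215
circle (541.6119384765625, -259.8874816894531) 24.262712478637695 mean [ 0.5423 -0.2596]
box [ 0.5192 -0.2822] [ 0.5644 -0.2374] [ 0.5418 -0.2598]
```

View pics/w4.png

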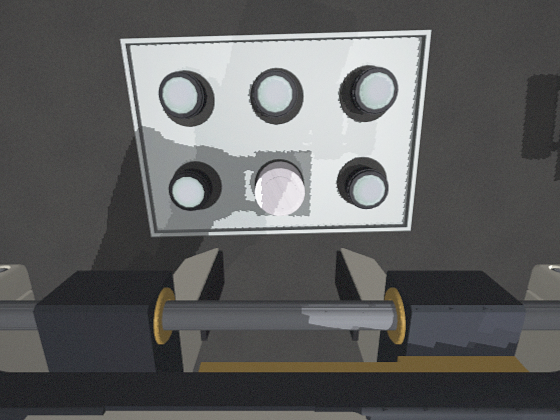

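The cap stands upright at (279,190) on the disc. Its top is at 0.0454, where 0.045 is expected, and it is about 1.5 mm from the disc's measured centre; the lenses look unmoved. Handing in.

```bash
python3 -c "
from cell import arm
print(arm.sign_off())"
```

```text
the job is handed in; nothing more can be done
None
```

The cap is off the housing and standing open side down on the empty place of the grey tray, and the job is handed in at about 32 s of the 72 s limit.

- **Unscrewing:** I turned the cap about 545° anticlockwise in three grips, raising the gripper with the thread, about 9.5 mm per turn. I used the force readings to keep within the thread play. Vertical force peaked at 7.3 N in the first grip, where my first guess at the pitch was too low, and stayed under about 3 N after that.
- **Freeing it:** I kept hold as it came free. It lifted straight off with only about 1 N of spring force.
- **Setting down:** First contact with the disc gave about 10 N. I eased off to about 6 N and opened the fingers slowly.
- **Last check:** The wrist camera put the cap's flat top at z 0.0454 m, against 0.045 m expected. The cap is about 1.5 mm from the measured middle of the disc, which is within the calibration error. The lens units looked unmoved and the gripper was clear.
- **Not re-checked:** I took no last picture of the loose knobs and spare ring. They showed undisturbed in the earlier views, and the fingers stayed well above them.

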